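Fetch the bearing block from the carousel and stand it in the drilling fixture

TASK

Turn the parts carousel (lead the crank pin on top round) until the bay with the round-topped bearing block squarely faces the open gate, and let it come to rest. Take the block out there, stand it upright on the rubber mat and let go, so that you can take it again by its two ends and stand it in the drilling fixture, between the jaws and centred on them, lowering it right down onto the bed before you let go. Leave the other castings standing in the carousel and do not disturb the other things on the bench.

Things in the scene. Friction and masses are not known exactly. Their poses are not given: they have to be found in the camera images.
- bearing_block_center (a point): The wanted casting: plain aluminium, half-round top, dark round hole through it along x. 40 mm thick (x), 60 long (y), 70 tall, about 0.36 kg. Its 60 mm faces (square to x) are flat; its ends (square to y) are flat up to 40 mm, above is a half cylinder of radius 30 mm. Point: its centre, 35 mm above its underside; z up. Stands in one bay of the carousel, its x radial.
- fork_center (a point): Another aluminium casting in the carousel, same 40 x 60 mm foot, 70 mm tall, two upright prongs; stays there. Point 35 mm above its underside.
- boss_center (a point): Another aluminium casting in the carousel, same foot, a round upright boss on it, 60 mm tall; stays there. Point 35 mm above its underside.
- bracket_center (a point): Another aluminium casting in the carousel, same foot, L-shaped with a thin upright wall, 70 mm tall; stays there. Point 35 mm above its underside.
- carousel_axis (a point): Axis of the 314 mm wide carousel, on its turning plate's upper face (35 mm above the bench), where the castings stand. Its -x points to the gate. Four bays 90 degrees apart, centres 115 mm from the axis: each two cheeks 45 mm high, 50 long, 4 thick, 68 apart inside, hiding the casting's ends; open inwards, outwards and above. Pillar of radius 20 mm on the axis, with a disc on top.
- gate (a point): Where the centre of a casting lies when its bay faces the gate squarely: 115 mm from the axis, 70 mm above the bench. The gate is the 70 degree wide opening, towards the robot, in the fixed grey sheet fence round the plate (inner radius 150 mm, top 100 mm above the bench); elsewhere the fence leaves no room for a finger at a casting's outer face.
- crank_pin (a point): Upright round black crank pin, 18 mm across, 45 mm tall, on the carousel's top disc (radius 50 mm, upper face 133 mm above the bench), 40 mm off the axis, half-way in angle between two bays. Point 158 mm above the bench, 20 below the pin's top. Leading it round the axis turns the carousel, either way, with 2 to 4 N, over a full turn if need be; it stays where left.
- fixture_bed (a point): Fixed steel drilling fixture: two upright jaws 52 mm wide (along its y), 20 thick, facing each other along its x, 48 mm apart, tops 95 mm above the bench; between them a flat bed 35 mm above the bench. Point: bed centre. The block's 40 mm thickness (its x) goes across the gap, either way round; its ends stick out 4 mm. The jaws leave no room for fingers on its 60 mm faces: hold it by its ends.
- mat: Black rubber mat fixed to the bench, 130 x 130 x 4 mm; origin at the centre of its underside, top 4 mm above the bench.
- spray_can: Bystander: tall round can, 66 mm across, 190 mm tall; origin at the centre of its underside.
- oil_bottle: Bystander: bottle, 68 mm across, 170 mm tall; origin at the centre of its underside.
- screwdriver: Bystander: screwdriver lying down, about 200 mm long; origin on its underside.
- tin_cup: Bystander: steel cup, 84 mm across, 90 mm tall; origin at the centre of its underside.
- spool: Bystander: white spool, 90 mm across, 70 mm tall; origin at the centre of its underside.
- jar: Bystander: squat jar, 76 mm across, 90 mm tall; origin at the centre of its underside.
There are look-alikes about, which are no part of the job. Leave any brown, orange or purple look-alike of the part that bears bearing_block_center alone.

How it is judged:
By the outcome, as a careful person would: the job done as asked, in the order asked, and still so for the second after the job is handed in, with the robot touching nothing.
It also fails if it takes over 72 s, if anything falls off the work surface, if the arm or the gripper's body presses on something with over 40 N, if the wrist force passes 120 N, or if a joint passes its speed limit or range.

ROBOT

A 6-joint arm with a two-finger parallel gripper is mounted at the origin on the work surface. World frame = base frame: x ahead of the robot, y to its left, z up, the work surface at z = 0. Lengths are in mm, angles in rad, forces in N, time in s.
With the tool pointing down it reaches from about 300 to 775 mm from the base axis. Payload 14.6 kg.
Tool frame: the origin (TCP) lies between the finger pads; the fingertips stand 22 mm ahead of it and the grasp point (between the pads) lies 3 mm ahead of it (finger_overhang is the distance from the TCP to the fingertips, in mm); z points along the fingers, y is the direction in which the jaws open and shut (so a half turn about z gives the same grasp; the last joint's range is limited). The gripper opens to 94 mm and grips with 3 to 60 N. Pads are 16 mm wide; open, the fingers measure 119 mm over their backs; the gripper's body (75 mm by 177 mm) begins 78 mm behind the grasp point.
Start: joints at [-1.375, 0.3, 1.521, -0, 1.321, -0.067], TCP at [142.875, -531.108, 202.646] pointing down, gripper open.
Joint ranges: [-3.03, 3.03], [-0.79, 2.21], [0.23, 2.52], [-1.04, 4.18], [0, 3.07], [-2.55, 2.55]. Speed limits (rad/s): [2.22, 2.22, 2.57, 3.14, 3.14, 3.14].

INTERFACE

Orientations are given as [roll, pitch, yaw] about the fixed x, y, z axes, in that order (R = Rz(yaw) Ry(pitch) Rx(roll)).
In Python, from cell import * gives the robot as it stands.
- The arm moves only by the tool jog_arm, never from a script. Its argument "increments" is a list of rows, each a list of 7 numbers: the shift along the tool's x, y, z in cm, then the turn, a rotation vector about the tool's x, y, z in degrees, then the finger opening in cm, from 0 to 9.4. In form: [[x, y, z, wx, wy, wz, grip], ...]. A call has 1 to 20 rows; each row shifts and turns the commanded pose from where the row before left it, along the tool's axes as they then stand; what a row does not reach is not made up. A row lasts 1/8 s, in which the tool goes at most 62.5 mm and 10.7 degrees, less where a joint would pass 70% of its speed; a pose out of reach is approached as far as the arm can. A call is refused whole if a number of a shift passes 6.25 or a number of a turn 10.7, either way. A call with a gripper value outside its range is refused whole. The fingers move at their own pace and stop on an object; "squeeze" is the grip in N (left out, the last holds). Time passes only in rows, so rows that do not move let the fingers close. It gives the time, the measured TCP pose, the force and the opening at its end, in the units of the state.
- read_state(): the state, without advancing time (a new reading comes with each control period).
- camera(name): name is "scene" or "side" or "wrist"; returns a dict with "image" (400x640x3 uint8, red, green, blue), "K" (3x3 intrinsics, pixels), "rvec" (rotation vector, rad) and "tvec" (3), from world to camera coordinates, as OpenCV has them. Camera axes: x right, y down, z forward; pixel columns grow to the right and rows downward; lengths in mm; the calibration is good to about 2 mm. A picture is of the moment at which its call begins. There is no depth.
- sign_off(): hands the job in, once; it reports no verdict.
Trained networks look in a picture, given as the dict that the camera call returned (one of the last four; its "shot" number tells which), for a name from the list of things; names that differ only in an ending like _2 or _b are one class to them, and where a whole thing is asked for, a point or a joint stands for the part that bears it (a point fixed in the world has none). Each returns a list of dicts, best first, with "conf" (0 to 1); they miss things now and then, are a little off and sometimes report something else, mostly with a low value. They report only what shows in the picture. A call takes as long as a camera call. They do not tell look-alikes from the thing itself.
- recognise(picture, name): "centre" ([x, y, z] in mm, in the coordinates of the camera as it stood for that picture, good to about 4 mm: the middle of the surface that is visible of it).
- regions_of(picture, name): "mask" (400x640 bool, what is visible of it).
The state is a dict: "clock": time; "joints": joint angles; "qd": joint speeds; "effort": joint torques, N m; "eef_pos": TCP position; "eef_rot": TCP orientation; "wrist_force": force on the tool from outside, world axes, zero at the start; "moment": the same for the moment, N m; "finger_gap": finger opening in mm.
Only numpy, scipy, OpenCV 4.12 (cv2) and the standard library are available. Lean on these libraries where they do the work, as an engineer would, in place of code of your own. Each camera call takes 0.05 s, during which the arm holds its last target.

## Working session

There is one attempt and no reset: what is moved stays moved. The work goes in short steps, Python scripts to look and compute and a tool call to move; the robot and the scene stay as the last step left them, time stands still between calls to the robot, and variables do not carry over. Pictures are saved under pics/ and viewed, and the job is handed in when it is done.

Besides the shell and the picture viewer there is one more tool, called after "Request:" as a command line: name --pt "numbers of a row" for each row, then --argument value for the rest. jog_arm: Moves the arm, as the interface text tells. Its arguments: {"type":"object","properties":{"increments":{"type":"array"},"squeeze":{"type":"number"}},"required":["increments"]}

```bash
mkdir -p pics; ls
cat > h.py <<'E'
from cell import *
import numpy as np, cv2
def save(p,n):
    cv2.imwrite('pics/'+n+'.png',cv2.cvtColor(p['image'],cv2.COLOR_RGB2BGR))
def RT(p):
    R,_=cv2.Rodrigues(np.array(p['rvec'],float)); return R,np.array(p['tvec'],float).reshape(3)
def c2w(p,c):
    R,t=RT(p); return R.T@(np.array(c)-t)
def proj(p,w):
    return cv2.projectPoints(np.array(w,float).reshape(-1,3),np.array(p['rvec'],float),np.array(p['tvec'],float),np.array(p['K'],float),None)[0].reshape(-1,2)
def ray(p,uv,z):
    R,t=RT(p); d=R.T@np.linalg.inv(np.array(p['K']))@np.array([uv[0],uv[1],1.]); o=-R.T@t
    return o+d*(z-o[2])/d[2]
E
python3 - <<'E'
from h import *
s=read_state(); print({k:np.round(v,3) for k,v in s.items()})
for n in ['scene','side','wrist']:
    p=camera(n); save(p,n+'0')
    R,t=RT(p); print(n,'cam pos',-R.T@t)
    for o in ['bearing_block_center','carousel_axis','crank_pin','gate','fixture_bed','mat','fork_center','boss_center','bracket_center','spray_can','oil_bottle','tin_cup','spool','jar','screwdriver']:
        try:
            r=recognise(p,o)
        except Exception as e: print(o,e); continue
        print(o,[(np.round(c2w(p,x['centre'])).tolist(),round(x['conf'],2)) for x in r][:4])
print(read_state()['clock'])
E
```

```text
pics
{'clock': np.float64(0.0), 'joints': array([-1.375,  0.3  ,  1.522, -0.   ,  1.321, -0.067]), 'qd': array([-0.002, -0.001, -0.001,  0.001, -0.001,  0.   ]), 'effort': array([ 1.0000e-03, -5.3180e+01, -3.5274e+01,  7.1000e-02,  2.4000e-02,
       -0.0000e+00]), 'eef_pos': array([ 142.818, -530.865,  202.092]), 'eef_rot': array([-3.14 , -0.   ,  0.263]), 'wrist_force': array([-0.71 , -0.55 , -0.694]), 'moment': array([ 0.012, -0.039, -0.017]), 'finger_gap': np.float64(93.693)}
scene cam pos [1310.2328545   -23.66162501 1290.43211878]
bearing_block_center [([494.0, 253.0, 89.0], 0.92), ([296.0, 398.0, 50.0], 0.82), ([305.0, 259.0, 49.0], 0.8), ([520.0, 488.0, 60.0], 0.64)]
carousel_axis [([678.0, 180.0, 58.0], 0.57)]
crank_pin [([581.0, 181.0, 35.0], 0.65)]
gate [([672.0, 184.0, 60.0], 0.76)]
fixture_bed [([615.0, -248.0, 39.0], 0.93), ([555.0, -440.0, 102.0], 0.52)]
mat [([423.0, -111.0, 1.0], 0.97)]
fork_center [([662.0, 104.0, 92.0], 0.82), ([650.0, 265.0, 66.0], 0.45), ([676.0, 183.0, 63.0], 0.43)]
boss_center [([652.0, 267.0, 68.0], 0.67)]
bracket_center [([499.0, 91.0, 66.0],
[... 891 characters left out ...]
, 0.55), ([676.0, -439.0, 73.0], 0.41)]
boss_center [([647.0, 267.0, 75.0], 0.57)]
bracket_center []
spray_can [([801.0, -14.0, 133.0], 0.75)]
oil_bottle [([563.0, -458.0, 100.0], 0.88)]
tin_cup [([421.0, -361.0, 63.0], 0.85), ([677.0, -438.0, 70.0], 0.72), ([563.0, -460.0, 100.0], 0.68)]
spool [([676.0, -437.0, 71.0], 0.96), ([488.0, 251.0, 104.0], 0.69)]
jar [([633.0, 466.0, 64.0], 0.93)]
screwdriver [([765.0, -229.0, 26.0], 0.72)]
wrist cam pos [ 221.44855263 -509.79097842  384.06319369]
bearing_block_center []
carousel_axis []
crank_pin []
gate []
fixture_bed []
mat []
fork_center []
boss_center []
bracket_center []
spray_can []
oil_bottle []
tin_cup []
spool []
jar []
screwdriver []
2.4
```

View pics/scene0.png

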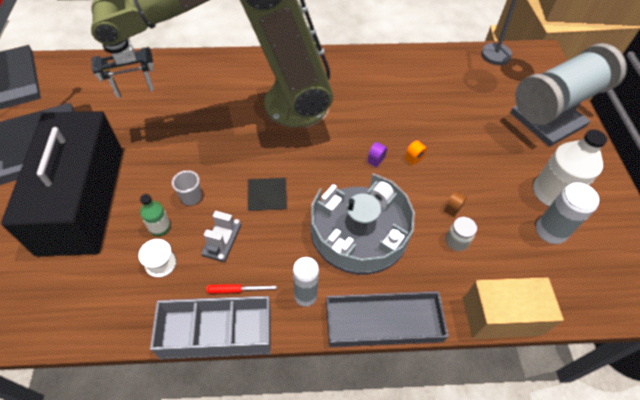

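View pics/side0.png

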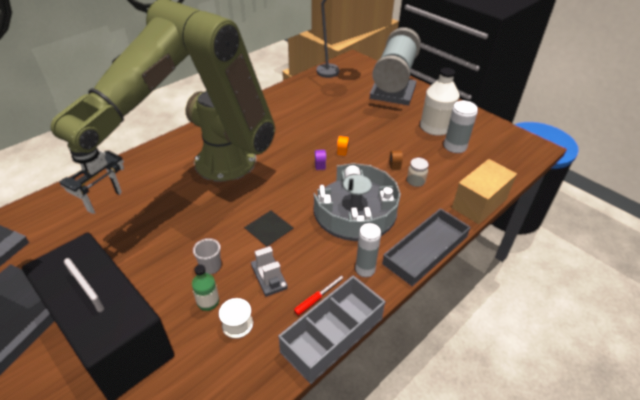

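Run:
```python
import cv2,numpy as np
a=cv2.imread('pics/scene0.png');b=cv2.imread('pics/side0.png')
f=lambda i,x,y,w,h,W,H:cv2.resize(i[y:y+h,x:x+w],(W,H),interpolation=cv2.INTER_CUBIC)
cv2.imwrite('pics/z1.png',np.hstack([f(a,300,165,130,115,400*1,354),f(b,300,155,110,97,400,354)]))
cv2.imwrite('pics/z2.png',np.hstack([f(a,190,170,120,100,400,333),f(b,230,200,120,100,400,333)]))
```

```text
(no output)
```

View pics/z1.png

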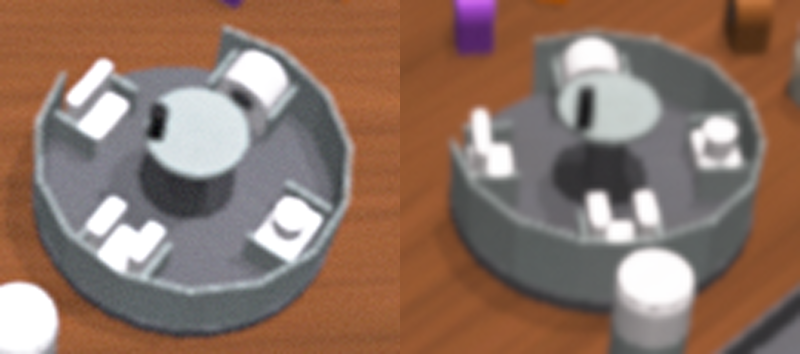

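View pics/z2.png

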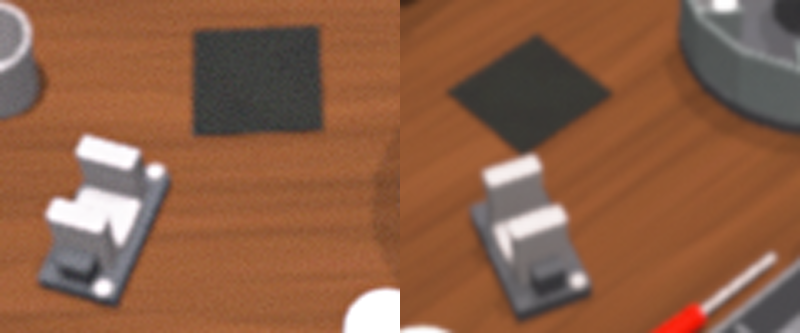

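Run:
```python
from h import *
import pickle
P={}
for n in ['scene','side']:
    p=camera(n); P[n]=p
pickle.dump(P,open('P0.pkl','wb'))
a,b=P['scene'],P['side']
za=lambda u,v:(300+u*.325-.5*0,165+v*.325)
zb=lambda u,v:(300+u*.275,155+v*.274)
print('disc',ray(a,za(198,132),133),ray(b,zb(610-400,106),133))
print('fence ends',ray(a,za(222,30),100),ray(a,za(65,75),100),ray(b,zb(135,38),100),ray(b,zb(53,143),100))
print('pin top',ray(a,za(157,107),178),ray(b,zb(187,88),178), 'bot',ray(a,za(157,138),133),ray(b,zb(183,127),133))
print('block top',ray(a,za(263,68),105),ray(b,zb(190,42),105))
print(a['K'])
ma=lambda u,v:(190+u*.3,170+v*.3); mb=lambda u,v:(230+u*.3,200+v*.3)
print('mat',[ray(a,ma(*q),4).round() for q in [(194,30),(320,27),(322,130),(195,135)]])
print('jaw1 top',[ray(a,ma(*q),95).round() for q in [(77,150),(85,136),(146,153),(138,171)]])
print('jaw2 top',[ray(a,ma(*q),95).round() for q in [(46,215),(53,200),(113,218),(106,240)]])
print('side jaw1',[ray(b,mb(*q),95).round() for q in [(85,175),(82,165),(137,155),(141,172)]])
print('side jaw2',[ray(b,mb(*q),95).round() for q in [(512-400,240),(508-400,225),(564-400,208),(568-400,222)]])
print(proj(a,[[577,185,133]]))
```

```text
disc [574.17598638 184.74884067 133.        ] [575.02627003 183.22693891 133.        ]
fence ends [428.98898679 229.7140587  100.        ] [479.39284272  63.55427656 100.        ] [423.8593842  233.81513973 100.        ] [482.72768896  58.77619044 100.        ]
pin top [573.62296021 141.45897424 178.        ] [574.98773283 146.37187635 178.        ] bot [579.39084235 144.70023083 133.        ] [577.9290664  141.59528504 133.        ]
block top [482.18338373 264.43950836 105.        ] [471.95944174 266.84384226 105.        ]
[[466.4645758    0.         310.93568242]
 [  0.         466.4645758  198.68076195]
 [  0.           0.           1.        ]]
mat [array([ 359., -175.,    4.]), array([361., -47.,   4.]), array([486., -47.,   4.]), array([ 487., -171.,    4.])]
jaw1 top [array([ 557., -266.,   95.]), array([ 542., -260.,   95.]), array([ 563., -204.,   95.]), array([ 581., -211.,   95.])]
jaw2 top [array([ 623., -289.,   95.]), array([ 608., -284.,   95.]), array([ 629., -230.,   95.]), array([ 650., -235.,   95.])]
side jaw1 [array([ 549., -262.,   95.]), array([ 537., -256.,   95.]), array([ 563., -210.,   95.]), array([ 582., -221.,   95.])]
side jaw2 [array([ 627., -292.,   95.]), array([ 610., -284.,   95.]), array([ 631., -233.,   95.]), array([ 646., -241.,   95.])]
[[364.54193318 208.70164766]]
```

Request:
jog_arm --pt "2 -1.8 -1 0 0 0 9.4" --pt "3.7 -3.4 -1 0 0 0 9.4" --pt "3.7 -3.4 -1 0 0 0 9.4" --pt "3.7 -3.4 -1 0 0 0 9.4" --pt "3.7 -3.4 -1 0 0 0 9.4" --pt "3.7 -3.4 -0.8 0 0 0 9.4" --pt "3.7 -3.4 0 0 0 0 9.4" --pt "3.7 -3.4 0 0 0 0 9.4" --pt "3.7 -3.4 0 0 0 0 9.4" --pt "3.7 -3.4 0 0 0 0 9.4" --pt "3.7 -3.4 0 0 0 0 9.4" --pt "3.7 -3.4 0 0 0 0 9.4" --pt "3.7 -3.4 0 0 0 0 9.4" --pt "3.7 -3.4 0 0 0 0 9.4" --pt "3.7 -3.4 0 0 0 0 9.4" --pt "3.7 -3.2 0 0 0 0 9.4" --pt "2 -1.2 0 0 0 0 9.4"

```text
clock: 4.62
eef_pos: [578.3, 145.1, 260.1]
eef_rot: [-3.141, 0.001, 0.265]
wrist_force: [0.7, -1.1, -0.2]
finger_gap: 93.8
```

Request:
jog_arm --pt "0 0 0 0 0 -7 9.4" --pt "0 0 0 0 0 -10 9.4" --pt "0 0 0 0 0 -10 9.4" --pt "0 0 0 0 0 -10 9.4" --pt "0 0 0 0 0 -10 9.4" --pt "0 0 0 0 0 -10 9.4" --pt "0 0 0 0 0 -10 9.4" --pt "0 0 0 0 0 -8 9.4" --pt "0 0 0 0 0 0 9.4"

```text
clock: 5.75
eef_pos: [577.7, 143.0, 260.6]
eef_rot: [-3.141, -0.0, 1.571]
wrist_force: [0.1, -0.1, 0.1]
finger_gap: 94.0
```

Run:
```python
from h import *
import pickle
s=read_state(); print(s['clock'],np.round(s['eef_pos'],1),np.round(s['eef_rot'],3),np.round(s['wrist_force'],1),s['joints'].round(2) if hasattr(s['joints'],'round') else s['joints'])
p=camera('wrist'); save(p,'w1'); pickle.dump(p,open('w1.pkl','wb'))
R,t=RT(p); print(-R.T@t, R[2], p['K'][0])
for n in ['crank_pin','bearing_block_center']:
    print(n,[(c2w(p,x['centre']).round(),x['conf']) for x in recognise(p,n)])
```

```text
5.75 [577.7 143.  260.6] [-3.141 -0.     1.571] [ 0.1 -0.1  0.1] [0.18 0.37 1.3  0.   1.48 0.18]
[578.14946166 224.18181814 442.02885999] [-4.50764617e-05 -2.76808568e-01 -9.60925083e-01] [278.28002037   0.         318.2040098 ]
crank_pin [(array([571., 196.,  32.]), 0.67)]
bearing_block_center [(array([300., 269.,  58.]), 0.86), (array([491., 257.,  99.]), 0.74)]
```

View pics/w1.png

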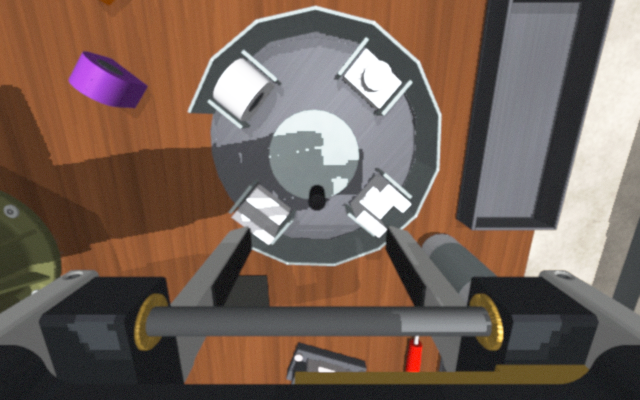

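Run:
```python
from h import *
import pickle
p=pickle.load(open('w1.pkl','rb'))
img=p['image'][0:270,180:450]
cv2.imwrite('pics/w1z.png',cv2.cvtColor(cv2.resize(img,(600*1,600),interpolation=cv2.INTER_CUBIC),cv2.COLOR_RGB2BGR)) if False else cv2.imwrite('pics/w1z.png',cv2.cvtColor(cv2.resize(img,(594,594),interpolation=cv2.INTER_CUBIC),cv2.COLOR_RGB2BGR))
print('disc c',ray(p,(314.5,155),133))
# refine axis overlay
def circ(c,r,z,n=72):
    a=np.linspace(0,2*np.pi,n); return np.c_[c[0]+r*np.cos(a),c[1]+r*np.sin(a),np.full(n,z)]
im=cv2.resize(p['image'],None,fx=2,fy=2,interpolation=cv2.INTER_CUBIC)[:,:,::-1].copy()
c=(575,184)
for r,z,col in [(50,133,(0,0,255)),(150,100,(0,255,0)),(157,35,(255,0,0))]:
    cv2.polylines(im,[np.round(proj(p,circ(c,r,z))*2).astype(int)],True,col,1)
for r,z in [(40,178),(40,133)]:
  for a in [270]:
    q=proj(p,[[c[0]+r*np.cos(np.radians(a)),c[1]+r*np.sin(np.radians(a)),z]])[0]*2
    cv2.circle(im,(int(q[0]),int(q[1])),3,(0,0,255),1)
cv2.imwrite('pics/w1o.png',im[0:560,340:940])
```

```text
disc c [574.03663702 184.96805899 133.        ]
```

View pics/w1o.png

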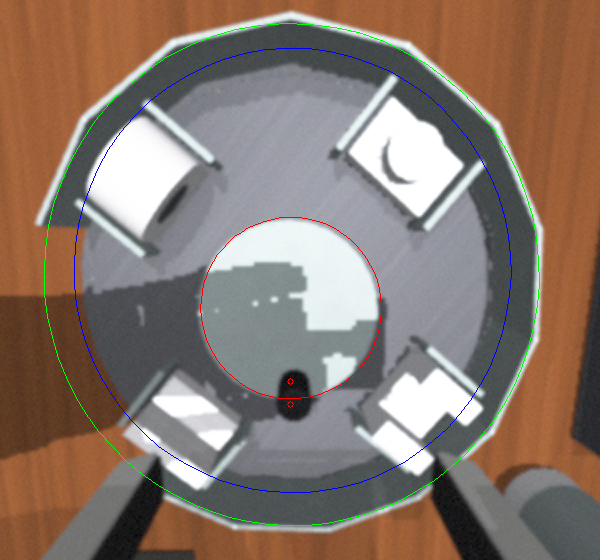

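Run:
```python
from h import *
import pickle
p=pickle.load(open('w1.pkl','rb'))
f=lambda q:ray(p,((q[0]+340)/2,q[1]/2),80)[:2]
for n,a,b in [('A',(213,163),(145,102)),('B',(147,252),(78,203)),('C',(338,150),(393,77)),('D',(425,228),(481,163)),('G',(416,345),(482,395)),('E',(162,374),(122,425)),('F',(245,440),(203,487))]:
    A,B=f(a),f(b); d=B-A; print(n,A.round(),B.round(),np.degrees(np.arctan2(d[1],d[0])).round(1),np.hypot(*d).round())
for c in [(0,0)]:
  m=(f((213,163))+f((145,102))+f((147,252))+f((78,203)))/4; d=m-[575,184]; print('bay',m,np.degrees(np.arctan2(d[1],d[0])),np.hypot(*d))
  m=(f((338,150))+f((393,77))+f((425,228))+f((481,163)))/4; d=m-[575,184]; print('boss bay',m,np.degrees(np.arctan2(d[1],d[0])),np.hypot(*d))
g=lambda q,z:ray(p,((q[0]+340)/2,q[1]/2),z)[:2]
e=g((40,222),100)-[575,184]; print('fence end',np.degrees(np.arctan2(e[1],e[0])),np.hypot(*e))
for q in [(293.5,380)]:
  e=g(q,178)-[575,184];print('pintop',e,np.degrees(np.arctan2(e[1],e[0])))
```

```text
A [528. 267.] [489. 300.] 139.2 51.0
B [484. 215.] [444. 244.] 144.1 50.0
C [603. 274.] [634. 313.] 51.5 50.0
D [658. 229.] [690. 267.] 50.1 49.0
G [657. 155.] [704. 121.] -36.3 58.0
E [488. 136.] [458. 100.] -129.7 47.0
F [543.  89.] [512.  53.] -130.9 47.0
bay [486.18003979 256.26098498] 140.8693371289284 114.5016824386326
boss bay [646.28234454 270.68357504] 50.56857659659733 112.22840471831844
fence end 161.88081304586575 154.95113602079311
pintop [  1.71339801 -27.45097532] -86.42842248198154
```

Run:
```python
from h import *
import pickle
p=pickle.load(open('w1.pkl','rb'))
g=p['image'].max(2); sub=g[175:215,295:340]
m=(g<45); m2=np.zeros_like(m); m2[175:215,295:340]=m[175:215,295:340]
for y in range(180,214,2):
    x=np.where(m2[y])[0]; print(y,x.min() if len(x) else None,x.max() if len(x) else None,len(x))
for a in (270,273,276):
    c=np.radians(a); x,y=575+40*np.cos(c),184+40*np.sin(c)
    print(a,proj(p,[[x,y,178],[x,y,133]]).round(1).tolist())
```

```text
180 None None 0
182 None None 0
184 None None 0
186 314 319 6
188 312 321 10
190 311 323 13
192 310 323 14
194 310 323 14
196 310 323 14
198 310 324 15
200 309 324 16
202 309 324 16
204 309 323 15
206 311 322 12
208 313 319 7
210 None None 0
212 None None 0
270 [[315.0, 202.3], [315.5, 190.9]]
273 [[317.2, 202.2], [317.3, 190.8]]
276 [[319.3, 202.1], [319.1, 190.7]]
```

Request:
jog_arm --pt "0.1 0 1 0 0 0 5" --pt "0 0 2 0 0 0 4" --pt "0 0 2 0 0 0 4" --pt "0 0 2 0 0 0 4" --pt "0 0 1.5 0 0 0 4" --pt "0 0 1 0 0 0 4" --pt "0 0 0.4 0 0 0 4" --pt "0 0 0 0 0 0 2.4" --pt "0 0 0 0 0 0 1.7" --pt "0 0 0 0 0 0 1.7" --pt "0 0 0 0 0 0 1.7" --pt "0 0 0 0 0 0 1.7" --squeeze 8

```text
clock: 7.4
eef_pos: [577.8, 144.1, 162.1]
eef_rot: [3.141, -0.0, 1.572]
wrist_force: [-0.8, 0.1, 3.5]
finger_gap: 17.5
```

Run:
```python
from h import *
import pickle
s=read_state(); print(s['clock'],np.round(s['eef_pos'],1),np.round(s['eef_rot'],3),np.round(s['wrist_force'],1),s['finger_gap'])
p=camera('wrist'); save(p,'w2'); pickle.dump(p,open('w2.pkl','wb'))
```

```text
7.4 [577.8 144.1 162.1] [ 3.141 -0.     1.572] [-0.8  0.1  3.5] 17.49032743365601
```

View pics/w2.png

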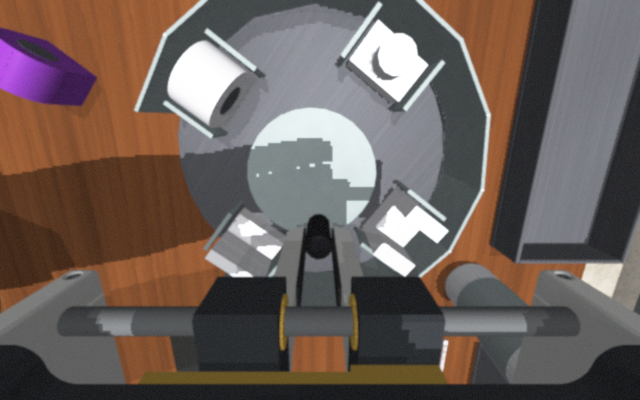

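Request:
jog_arm --pt "0.01 0.14 0 0 0 -2 1.7" --pt "0.02 0.21 0 0 0 -3 1.7" --pt "0.04 0.35 0 0 0 -5 1.7" --pt "0.04 0.35 0 0 0 -5 1.7" --pt "0.04 0.35 0 0 0 -5 1.7" --pt "0.04 0.35 0 0 0 -5 1.7" --pt "0.04 0.35 0 0 0 -5 1.7" --pt "0.04 0.35 0 0 0 -5 1.7" --pt "0.04 0.35 0 0 0 -5 1.7" --pt "0.04 0.35 0 0 0 -5 1.7" --pt "0.04 0.35 0 0 0 -5 1.7" --pt "0.04 0.35 0 0 0 -5 1.7" --pt "0.01 0.14 0 0 0 -2 1.7" --pt "0 0 0 0 0 0 1.7" --pt "0 0 0 0 0 0 1.7"

```text
clock: 9.32
eef_pos: [609.5, 165.7, 161.8]
eef_rot: [3.141, -0.002, 2.568]
wrist_force: [-7.3, 5.3, 5.0]
finger_gap: 17.4
```

Run:
```python
from h import *
import pickle
s=read_state(); print(s['clock'],np.round(s['eef_pos'],1),np.degrees(s['eef_rot']).round(1),np.round(s['wrist_force'],1),s['finger_gap'])
p=camera('wrist'); save(p,'w3'); pickle.dump(p,open('w3.pkl','wb'))
q=camera('scene'); save(q,'s3'); pickle.dump(q,open('s3.pkl','wb'))
im=cv2.resize(p['image'],None,fx=2,fy=2,interpolation=cv2.INTER_CUBIC)[:,:,::-1]
cv2.imwrite('pics/w3z.png',im[:600,240:1040])
cv2.imwrite('pics/s3z.png',cv2.resize(q['image'][165:280,300:430,::-1],None,fx=5,fy=5,interpolation=cv2.INTER_CUBIC))
```

```text
9.325 [609.5 165.7 161.8] [ 1.800e+02 -1.000e-01  1.471e+02] [-7.3  5.3  5. ] 17.38241825920496
```

View pics/w3z.png

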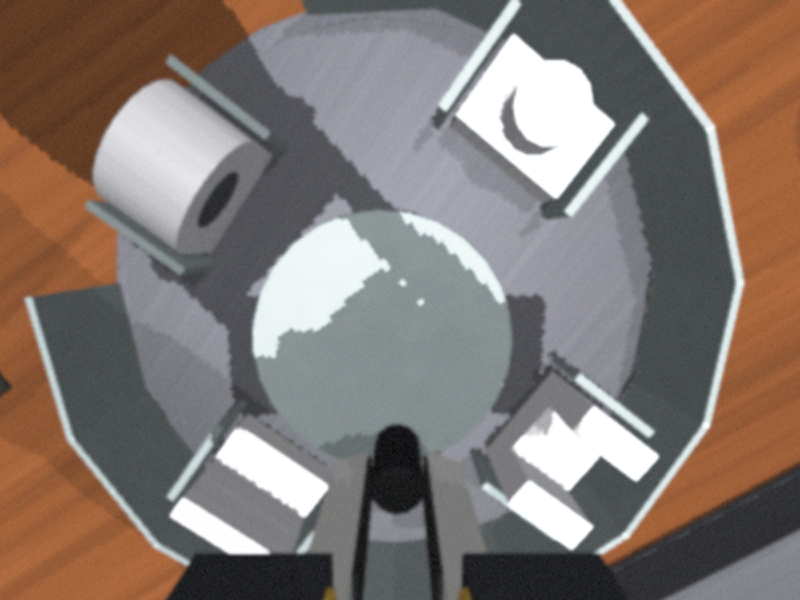

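View pics/s3z.png

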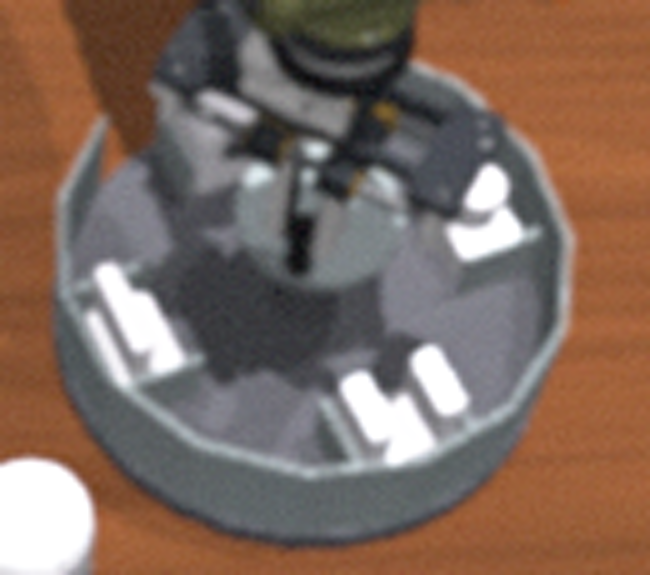

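Run:
```python
from h import *
import pickle
p=pickle.load(open('w3.pkl','rb'))
f=lambda q,z=80:ray(p,((q[0]+240)/2,q[1]/2),z)[:2]
T={'A':((268,137),(170,60)),'B':((185,270),(88,207)),'C':((443,108),(515,5)),'D':((570,212),(645,117)),'E':((215,435),(172,495))}
for n,(a,b) in T.items():
    A,B=f(a),f(b); d=B-A; print(n,A.round(),B.round(),np.degrees(np.arctan2(d[1],d[0])).round(1)%360,np.hypot(*d).round())
ax=ray(p,((381+240)/2,(335)/2),133);print('disc c',ax)
for c in ([575,184],ax[:2]):
  for n in ('AB','CD'):
    m=sum(f(q) for k in n for q in T[k])/4; d=m-c; print(n,m.round(1),np.degrees(np.arctan2(d[1],d[0]))%360,np.hypot(*d))
  e=f((30,298),100)-c; print('fence end',np.degrees(np.arctan2(e[1],e[0]))%360,np.hypot(*e))
```

```text
A [477. 186.] [431. 169.] 200.1 49.0
B [502. 120.] [456. 101.] 202.9 49.0
C [508. 256.] [492. 300.] 110.3 48.0
D [576. 281.] [559. 327.] 110.4 48.0
E [573.  82.] [587.  42.] 289.7 42.0
disc c [569.24970179 185.41502194 133.        ]
AB [466.4 143.8] 200.3165091617712 115.78930999140519
CD [533.7 291. ] 111.13614737906228 114.67178898567232
fence end 231.16590095511492 155.44048018330156
AB [466.4 143.8] 202.03326054959865 110.93784304778917
CD [533.7 291. ] 108.63887411288367 111.38426978563513
fence end 233.17559977686471 153.0310360302497
```

Request:
jog_arm --pt "0 0 0 0 0 0 3" --pt "0 0 0 0 0 0 4" --pt "0 0 0 0 0 0 4" --pt "0 0 -2 0 0 0 4" --pt "0 0 -4 0 0 0 4" --pt "0 0 -4 0 0 0 4" --pt "0 0 -3 0 0 0 4" --pt "0 0 -1 0 0 0 4" --pt "0 0 0 0 0 0 4"

```text
clock: 10.55
eef_pos: [610.2, 164.6, 301.1]
eef_rot: [-3.141, -0.0, 2.567]
wrist_force: [-0.0, 0.4, -1.0]
finger_gap: 40.1
```

Run:
```python
from h import *
import pickle
s=read_state(); print(s['clock'],np.round(s['eef_pos'],1),np.degrees(s['eef_rot']).round(1),np.round(s['wrist_force'],1),s['finger_gap'])
p=camera('wrist'); save(p,'w4'); pickle.dump(p,open('w4.pkl','wb'))
im=cv2.resize(p['image'],None,fx=2.5,fy=2.5,interpolation=cv2.INTER_CUBIC)[:,:,::-1]
cv2.imwrite('pics/w4z.png',im[:600,400:1200])
```

```text
10.55 [610.2 164.6 301.1] [-180.    -0.   147.1] [-0.   0.4 -1. ] 40.066202389161035
```

View pics/w4z.png

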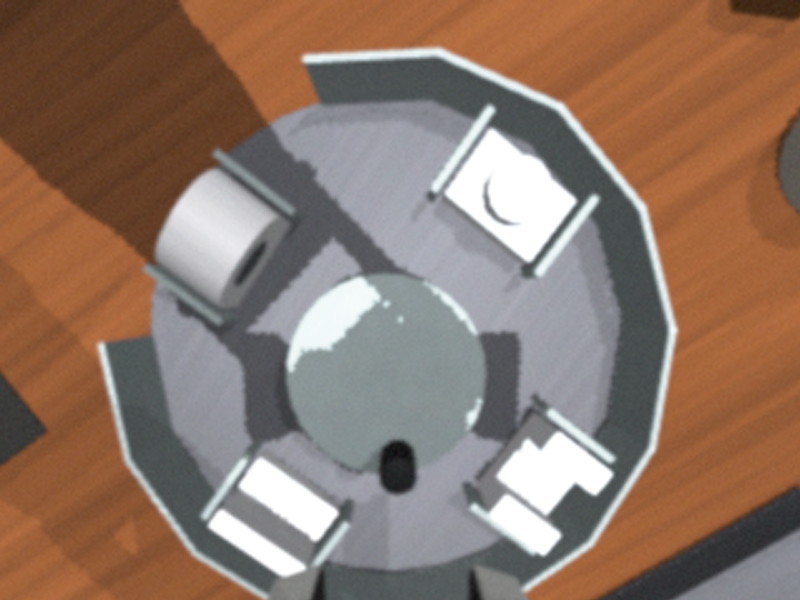

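```bash
cat > fit.py <<'E'
from h import *
import pickle
from scipy.optimize import least_squares
p=pickle.load(open('w4.pkl','rb'))
px=lambda q:np.array([(q[0]+400)/2.5,q[1]/2.5])
# bay index 0=block, -1=boss (block-90), fork block-180, bracket block+90
O=[]
def add(bay,rad,lat,q): O.append((bay,rad,lat,px(q)))
# lat + = CCW tangential
add(0,-25,-36,(294,214));add(0,25,-36,(217,153));add(0,-25,36,(229,321));add(0,25,36,(147,267))
add(-90,-25,36,(434,194));add(-90,25,36,(491,108));add(-90,-25,-36,(537,272));add(-90,25,-36,(596,198))
add(180,-25,36,(547,411));add(180,25,36,(612,458));add(180,-25,-36,(472,508));add(180,25,-36,(535,549))
add(90,-25,-36,(247,460));add(90,25,-36,(206,516));add(90,-25,36,(346,525))
F=[(-35,px((304,60))),(35,px((100,345)))]
D=px((386,371))
def model(v):
    x,y,b,g,dz,Rf=v[:6]; R=[]
    for bay,rad,lat,q in O:
        a=np.radians(b+bay); r=115+rad
        w=[x+r*np.cos(a)-lat*np.sin(a),y+r*np.sin(a)+lat*np.cos(a),80+dz]
        R.append(proj(p,w)[0]-q)
    for s,q in F:
        a=np.radians(g+s); R.append(proj(p,[x+Rf*np.cos(a),y+Rf*np.sin(a),100+dz])[0]-q)
    R.append(proj(p,[x,y,133+dz])[0]-D)
    return np.array(R)
r=least_squares(lambda v:model(v).ravel(),[575,184,198,197,0,153])
print(r.x.round(2)); print(model(r.x).round(1).tolist())
J=r.jac; C=np.linalg.inv(J.T@J)*(r.fun@r.fun)/(len(r.fun)-6); print(np.sqrt(np.diag(C)).round(2))
E
python3 fit.py
```

```text
[574.04 183.7  200.41 197.03  -3.45 156.28]
[[0.2, -0.2], [-0.1, 0.1], [-2.5, 0.8], [-0.1, 0.2], [-0.1, -1.0], [0.3, 0.2], [-0.3, 1.2], [-0.1, -0.3], [0.4, -0.4], [0.0, 0.7], [-0.1, -1.4], [-0.1, 0.6], [1.2, -2.7], [-0.4, 0.5], [0.9, -1.3], [0.1, -0.4], [0.5, 0.2], [0.4, 2.7]]
[0.35 0.36 0.18 0.36 1.28 1.04]
```

Request:
jog_arm --pt "0.1 0 2 0 0 0 4" --pt "0 0 4 0 0 0 4" --pt "0 0 4 0 0 0 4" --pt "0 0 3 0 0 0 4" --pt "0 0 0.9 0 0 0 4" --pt "0 0 0 0 0 0 2.4" --pt "0 0 0 0 0 0 1.7" --pt "0 0 0 0 0 0 1.7" --pt "0 0 0 0 0 0 1.7" --pt "0 -0.08 0 0 0 1.2 1.7" --pt "0 -0.16 0 0 0 2.2 1.7" --pt "0 0 0 0 0 0 1.7" --pt "0 0 0 0 0 0 1.7"

```text
clock: 12.22
eef_pos: [608.5, 163.0, 163.8]
eef_rot: [3.14, 0.002, 2.506]
wrist_force: [1.7, -1.3, 7.0]
finger_gap: 17.6
```

Request:
jog_arm --pt "0 0 0 0 0 0 3" --pt "0 0 0 0 0 0 4" --pt "0 0 0 0 0 0 4" --pt "0 0 -2 0 0 0 4" --pt "0 0 -4 0 0 0 4" --pt "0 0 -4 0 0 0 4" --pt "0 0 -3 0 0 0 4" --pt "0 0 -1 0 0 0 4" --pt "0 0 0 0 0 0 6"

```text
clock: 13.35
eef_pos: [608.0, 163.2, 302.1]
eef_rot: [-3.141, -0.0, 2.507]
wrist_force: [-0.0, 0.2, -0.3]
finger_gap: 46.8
```

Run:
```python
from h import *
import pickle
s=read_state(); print(s['clock'],np.round(s['eef_pos'],1),np.degrees(s['eef_rot']).round(1),np.round(s['wrist_force'],1),s['finger_gap'])
p=camera('wrist'); save(p,'w5'); pickle.dump(p,open('w5.pkl','wb'))
im=cv2.resize(p['image'],None,fx=2.5,fy=2.5,interpolation=cv2.INTER_CUBIC)[:,:,::-1]
cv2.imwrite('pics/w5z.png',im[:600,400:1200])
```

```text
13.35 [608.  163.2 302.1] [-180.    -0.   143.7] [-0.   0.2 -0.3] 46.76186617615949
```

View pics/w5z.png

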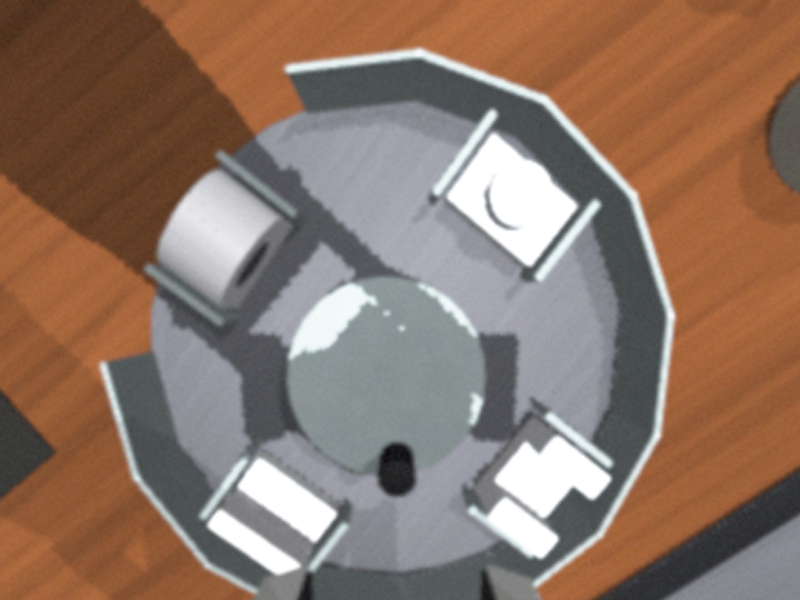

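```bash
sed -e "s/w4.pkl/w5.pkl/" -e '/^add(/d' -e '/^F=/d' -e "s/^D=.*/add(0,-25,-36,(295,215));add(0,25,-36,(220,155));add(0,25,36,(149,267))\nadd(-90,-25,36,(436,196));add(-90,25,36,(493,112));add(-90,-25,-36,(538,276));add(-90,25,-36,(597,203))\nadd(180,-25,36,(547,414));add(180,25,36,(611,464));add(180,-25,-36,(470,510));add(180,25,-36,(534,555))\nadd(90,25,-36,(204,517))\nF=[(-35,px((288,69))),(35,px((104,363)))]\nD=px((386,376))/" fit.py > fit5.py; python3 fit5.py
```

```text
[573.93 183.8  196.43 196.76  -2.68 155.58]
[[0.5, -0.0], [-0.4, -0.4], [-0.4, 0.1], [-0.2, -0.6], [0.5, 0.1], [-0.4, 1.1], [0.0, -0.4], [0.1, -0.1], [-0.1, -0.1], [0.1, -1.2], [-0.5, -0.6], [-0.1, 0.1], [0.2, -0.0], [-0.0, 0.2], [0.5, 1.6]]
[0.22 0.22 0.11 0.21 0.79 0.61]
```

Request:
jog_arm --pt "0 0 0 0 0 9 6.5" --pt "0 0 0 0 0 10 6.5" --pt "0 0 0 0 0 10 6.5" --pt "0 0 0 0 0 8.1 6.5" --pt "0.6 -2.9 0 0 0 0 6.5" --pt "0.9 -4.25 1 0 0 0 6.5" --pt "0.9 -4.25 3 0 0 0 6.5" --pt "0.6 -2.8 3.7 0 0 0 6.5" --pt "0 0 3.5 0 0 0 6.5" --pt "0 0 0 0 0 0 6.5" --pt "0 0 0 0 0 0 6.5"

```text
clock: 14.78
eef_pos: [463.8, 151.6, 191.4]
eef_rot: [3.141, 0.0, 1.86]
wrist_force: [-0.1, 0.2, -0.1]
finger_gap: 64.9
```

Run:
```python
from h import *
import pickle
s=read_state(); print(s['clock'],np.round(s['eef_pos'],1),np.degrees(s['eef_rot']).round(1),np.round(s['wrist_force'],1),s['finger_gap'])
p=camera('wrist'); pickle.dump(p,open('w6.pkl','wb'))
im=cv2.resize(p['image'],None,fx=2,fy=2,interpolation=cv2.INTER_CUBIC)[:,:,::-1].copy()
a=np.radians(196.6);u=np.array([np.cos(a),np.sin(a)]);v=np.array([-u[1],u[0]]);c=np.array([463.7,151.1])
for z,col in ((105,(0,0,255)),(75,(0,255,0))):
    P=[[*(c+du*u+dv*v),z] for du,dv in ((20,30),(20,-30),(-20,-30),(-20,30))]
    cv2.polylines(im,[np.round(proj(p,P)*2).astype(int)],True,col,1)
# tcp axis
T=s['eef_pos']
for g in (-32,32):
    P=[[T[0]+g*-u[0],T[1]+g*-u[1],z] for z in (168,75)]
    cv2.polylines(im,[np.round(proj(p,P)*2).astype(int)],False,(255,0,255),1)
cv2.imwrite('pics/w6z.png',im[:600,240:1040])
```

```text
14.775 [463.8 151.6 191.4] [180.    0.  106.6] [-0.1  0.2 -0.1] 64.93606113500925
```

View pics/w6z.png

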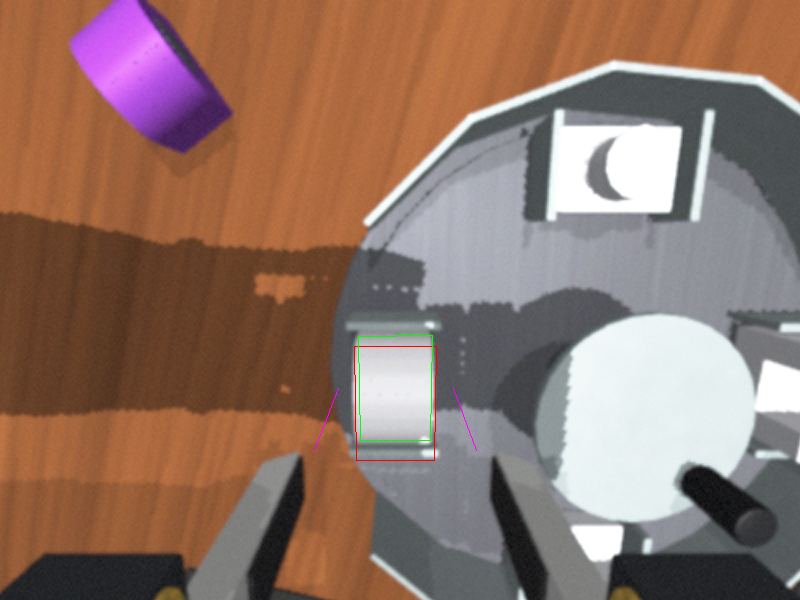

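Request:
jog_arm --pt "0 0 1.5 0 0 0 6.5" --pt "0 0 3 0 0 0 6.5" --pt "0 0 3 0 0 0 6.5" --pt "0 0 2.5 0 0 0 6.5" --pt "0 0 1.6 0 0 0 6.5" --pt "0 0 0 0 0 0 5" --pt "0 0 0 0 0 0 4.4" --pt "0 0 0 0 0 0 4" --pt "0 0 0 0 0 0 3.6" --pt "0 0 0 0 0 0 3.6" --pt "0 0 0 0 0 0 3.6" --squeeze 30

```text
clock: 16.2
eef_pos: [463.4, 151.6, 75.3]
eef_rot: [3.141, 0.0, 1.86]
wrist_force: [-3.5, -0.7, 7.2]
finger_gap: 40.1
```

Request:
jog_arm --pt "0 0 -0.7 0 0 0 3.6" --pt "0 0 -1.5 0 0 0 3.6" --pt "0 0 -2.3 0 0 0 3.6" --pt "0 0 -2.5 0 0 0 3.6" --pt "0 0 -2 0 0 0 3.6" --pt "-2 -0.95 0 0 0 0 3.6" --pt "-3.6 -1.7 0 0 0 0 3.6" --pt "-3.6 -1.7 0 0 0 0 3.6" --pt "-3.6 -1.7 0 0 0 0 3.6" --pt "-3.6 -1.7 0 0 0 0 3.6" --pt "-3.6 -1.7 0 0 0 0 3.6" --pt "-2.6 -1.2 0 0 0 0 3.6" --pt "-1.3 -0.65 1 0 0 0 3.6" --pt "0 0 2.5 0 0 0 3.6" --pt "0 0 2.5 0 0 0 3.6" --pt "0 0 2 0 0 0 3.6" --pt "0 0 1.5 0 0 0 3.6" --pt "0 0 0.8 0 0 0 3.6" --pt "0 0 0 0 0 0 3.6"

```text
clock: 18.58
eef_pos: [423.1, -109.6, 61.5]
eef_rot: [-3.141, -0.0, 1.86]
wrist_force: [-0.4, -0.4, -3.3]
finger_gap: 39.7
```

Run:
```python
from h import *
import pickle
s=read_state(); print(s['clock'],np.round(s['eef_pos'],1),np.degrees(s['eef_rot']).round(1),np.round(s['wrist_force'],1),s['finger_gap'])
p=camera('wrist');pickle.dump(p,open('w7.pkl','wb'));save(p,'w7')
q=camera('side'); pickle.dump(q,open('s7.pkl','wb'))
a=cv2.resize(p['image'][:300,120:520],(400,300)); b=cv2.resize(q['image'][180:300,200:360],(400,300),interpolation=cv2.INTER_CUBIC)
cv2.imwrite('pics/c7.png',np.hstack([a,b])[:,:,::-1])
```

```text
18.575 [ 423.1 -109.6   61.5] [-180.    -0.   106.6] [-0.4 -0.4 -3.3] 39.65381670967632
```

View pics/c7.png

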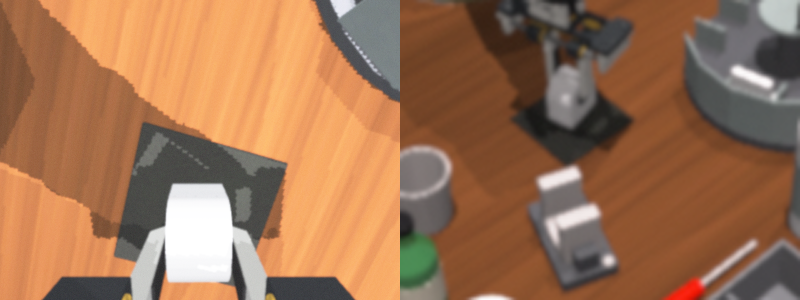

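Request:
jog_arm --pt "0 0 0.8 0 0 0 3.6" --pt "0 0 0.5 0 0 0 3.6" --pt "0 0 0.3 0 0 0 3.6" --pt "0 0 0.1 0 0 0 3.6" --pt "0 0 0.05 0 0 0 3.6" --pt "0 0 0 0 0 0 3.6"

```text
clock: 19.42
eef_pos: [423.1, -109.8, 44.3]
eef_rot: [-3.142, 0.0, 1.86]
wrist_force: [-2.8, 1.0, 2.2]
finger_gap: 40.2
```

Request:
jog_arm --pt "0 0 0 0 0 0 4.5" --pt "0 0 0 0 0 0 5.5" --pt "0 0 0 0 0 0 6.5" --pt "0 0 -0.8 0 0 0 6.5" --pt "0 0 -2 0 0 0 6.5" --pt "0 0 -3.5 0 0 0 6.5" --pt "0 0 -4 0 0 0 7" --pt "0 0 -1.7 0 0 5 8" --pt "0 0 0 0 0 10 8" --pt "0 0 0 0 0 10 8" --pt "0 0 0 0 0 10 8" --pt "0 0 0 0 0 10 8" --pt "0 0 0 0 0 10 8" --pt "0 0 0 0 0 10 8" --pt "0 0 0 0 0 10 8" --pt "0 0 0 0 0 10 8" --pt "0 0 0 0 0 5 8" --pt "0 0 0 0 0 0 8"

```text
clock: 21.68
eef_pos: [423.2, -109.8, 164.6]
eef_rot: [3.141, -0.0, 0.29]
wrist_force: [-0.8, 0.1, -0.4]
finger_gap: 79.9
```

```bash
cat > l.py <<'E'
from h import *
import pickle
s=read_state(); print(s['clock'],np.round(s['eef_pos'],1),np.degrees(s['eef_rot']).round(1),np.round(s['wrist_force'],1),s['finger_gap'])
p=camera('wrist'); pickle.dump(p,open('w8.pkl','wb'))
im=cv2.resize(p['image'],None,fx=2,fy=2,interpolation=cv2.INTER_CUBIC)[:,:,::-1].copy()
a=np.radians(16.6);u=np.array([np.cos(a),np.sin(a)]);v=np.array([-u[1],u[0]]);c=np.array([423.1,-109.8])
for z,col in ((74,(0,0,255)),(44,(0,255,0)),(4,(255,0,0))):
    P=[[*(c+du*u+dv*v),z] for du,dv in ((20,30),(20,-30),(-20,-30),(-20,30))]
    cv2.polylines(im,[np.round(proj(p,P)*2).astype(int)],True,col,1)
cv2.imwrite('pics/w8z.png',im[:600,240:1040])
E
python3 l.py
```

```text
21.675 [ 423.2 -109.8  164.6] [180.   -0.   16.6] [-0.8  0.1 -0.4] 79.89188458548881
```

View pics/w8z.png

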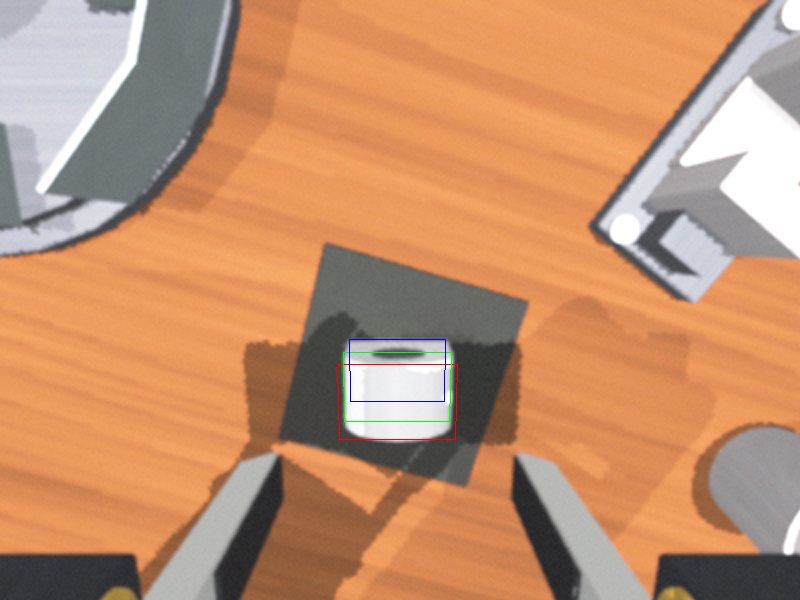

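Request:
jog_arm --pt "0 0 1.5 0 0 0 8" --pt "0 0 3 0 0 0 8" --pt "0 0 3 0 0 0 8" --pt "0 0 3 0 0 0 8" --pt "0 0 1.7 0 0 0 8" --pt "0 0 0.8 0 0 0 8" --pt "0 0 0 0 0 0 7" --pt "0 0 0 0 0 0 6.2" --pt "0 0 0 0 0 0 5.6" --pt "0 0 0 0 0 0 5.6" --pt "0 0 0 0 0 0 5.6" --squeeze 35

```text
clock: 23.1
eef_pos: [423.5, -109.9, 34.7]
eef_rot: [3.141, -0.001, 0.289]
wrist_force: [-0.8, -0.5, 6.2]
finger_gap: 59.4
```

Request:
jog_arm --pt "0 0 -0.8 0 0 0 5.6" --pt "0 0 -2 0 0 0 5.6" --pt "0 0 -3 0 0 0 5.6" --pt "0 0 -3 0 0 0 5.6" --pt "0 0 -2.7 0 0 0 5.6" --pt "0.8 2 0 0 0 0 5.6" --pt "1.5 3.8 0 0 0 0 5.6" --pt "1.5 3.8 0 0 0 0 5.6" --pt "1.3 3.3 0 0 0 0 5.6" --pt "0 0 0 0 0 6 5.6" --pt "0 0 0 0 0 10 5.6" --pt "0 0 0 0 0 10 5.6" --pt "0 0 0 0 0 10 5.6" --pt "0 0 0 0 0 0 5.6" --pt "0 0 0 0 0 0 5.6"

```text
clock: 24.98
eef_pos: [508.6, -218.8, 149.2]
eef_rot: [-3.142, 0.0, -0.335]
wrist_force: [-1.1, 0.3, -3.1]
finger_gap: 59.6
```

Run:
```python
from h import *
import pickle
s=read_state(); print(s['clock'],np.round(s['eef_pos'],1),np.degrees(s['eef_rot']).round(1),np.round(s['wrist_force'],1),s['finger_gap'])
p=camera('wrist'); pickle.dump(p,open('w9.pkl','wb'))
im=cv2.resize(p['image'],None,fx=2,fy=2,interpolation=cv2.INTER_CUBIC)[:,:,::-1].copy()
cv2.imwrite('pics/w9z.png',im[:600,240:1040])
```

```text
24.975 [ 508.6 -218.8  149.2] [-180.     0.   -19.2] [-1.1  0.3 -3.1] 59.57002558877054
```

View pics/w9z.png

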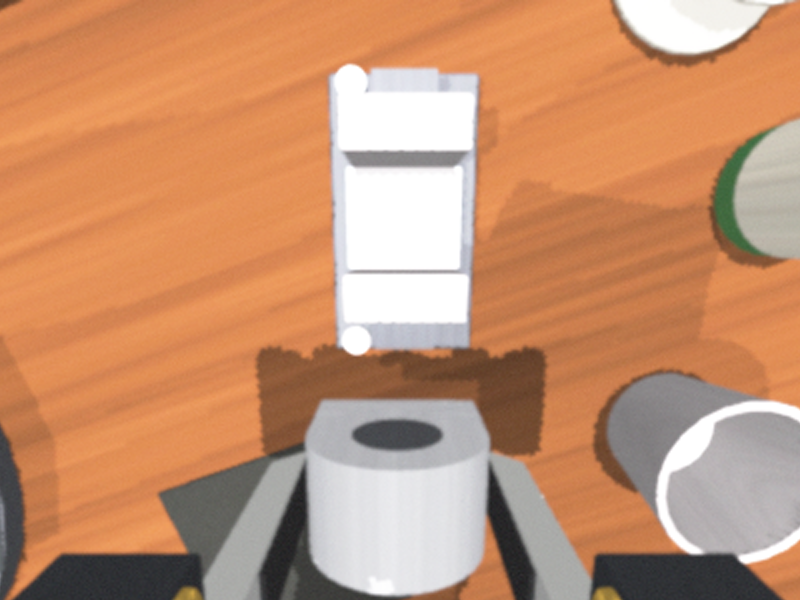

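```bash
cat > ff.py <<'E'
from h import *
import pickle
from scipy.optimize import least_squares
p=pickle.load(open('w9.pkl','rb'))
px=lambda q:np.array([(q[0]+240)/2,q[1]/2])
img=p['image'].astype(int).min(2)
big=cv2.resize(p['image'],None,fx=4,fy=4,interpolation=cv2.INTER_CUBIC)[:,:,::-1]
cv2.imwrite('pics/fx.png',big[100:740,1080:1500])
# (fx,fy,z): yaw -19: tool right in image = tool +y?  image right = -y world => fixture -y
O=[(-24,26,95,(343,274)),(-24,-26,95,(467,273)),(-44,-26,95,(466,323)),(-44,26,95,(343,324)),
   (44,26,95,(338,93)),(44,-26,95,(475,92)),(24,-26,95,(474,151)),(24,26,95,(339,151))]
def model(v):
    x,y,a,dz=v; c,s=np.cos(np.radians(a)),np.sin(np.radians(a))
    return np.array([proj(p,[x+c*u-s*w,y+s*u+c*w,z+dz])[0]-px(q) for u,w,z,q in O])
r=least_squares(lambda v:model(v).ravel(),[594,-249,-19.5,0])
print(r.x.round(2));print(model(r.x).round(1).tolist())
bed=[px(q) for q in [(347,168),(462,166),(462,270),(348,270)]]
print([ray(p,q,35).round(1)[:2].tolist() for q in bed])
# held block outline predicted: top z etc
print('plate',[ray(p,px(q),10).round(1)[:2].tolist() for q in [(331,76),(478,74),(468,347),(339,347)]])
E
python3 ff.py
```

```text
[ 5.9225e+02 -2.5131e+02 -1.9290e+01 -4.6000e-01]
[[-0.2, 0.4], [0.4, 1.0], [0.1, 0.0], [0.4, -0.5], [0.1, -0.1], [-0.3, 0.5], [-0.8, -0.6], [0.3, -0.7]]
[[624.0, -232.6], [606.2, -286.5], [558.3, -271.5], [577.7, -215.7]]
plate [[671.2, -239.2], [647.2, -310.9], [512.8, -264.0], [537.7, -192.8]]
```

View pics/fx.png

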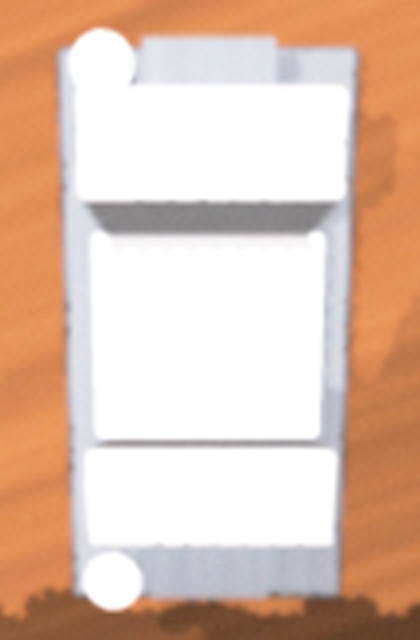

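Run:
```python
from h import *
import pickle
p=pickle.load(open('w9.pkl','rb'))
px=lambda q:np.array([(q[0]+240)/2,q[1]/2])
T=np.array([508.6,-218.8]);a=np.radians(-19.2);u=np.array([np.cos(a),np.sin(a)]);v=np.array([-u[1],u[0]])
b=118.5
def w(du,dv,z): return [*(T+du*u+dv*v),b+z]
for n,q,o in [('frontbotL',w(20,30,0),(321,401)),('frontbotR',w(20,-30,0),(473,401)),('hole',w(20,0,40),(397,435)),('L40',w(20,30,40),(308,438)),('R40',w(20,-30,40),(488,438))]:
    e=proj(p,q)[0]; print(n,e,px(o),(px(o)-e).round(1))
    r=ray(p,px(o),q[2])[:2]-T; print('   obs tool x,leftward',(r@u).round(1),(r@v).round(1))
```

```text
frontbotL [281.06160285 198.36344893] [280.5 200.5] [-0.6  2.1]
   obs tool x,leftward 18.2 30.5
frontbotR [356.69462941 198.34730956] [356.5 200.5] [-0.2  2.2]
   obs tool x,leftward 18.2 -29.9
hole [318.99457325 215.31403262] [318.5 217.5] [-0.5  2.2]
   obs tool x,leftward 18.5 0.3
L40 [273.21105166 215.32254492] [274. 219.] [0.8 3.7]
   obs tool x,leftward 17.4 29.6
R40 [364.78488548 215.30551906] [364. 219.] [-0.8  3.7]
   obs tool x,leftward 17.4 -29.6
```

Request:
jog_arm --pt "1.1 0 0 0 0 0 5.6" --pt "2.5 0.1 0 0 0 0 5.6" --pt "2.8 0.1 0 0 0 0 5.6" --pt "1.9 0.1 0 0 0 0 5.6" --pt "0.8 0 0 0 0 0.1 5.6" --pt "0 0 0.8 0 0 0 5.6" --pt "0 0 0.8 0 0 0 5.6" --pt "0 0 0 0 0 0 5.6" --pt "0 0 0 0 0 0 5.6"

```text
clock: 26.15
eef_pos: [593.5, -252.0, 133.5]
eef_rot: [3.142, -0.0, -0.341]
wrist_force: [0.3, -1.3, -3.9]
finger_gap: 59.1
```

Run:
```python
from h import *
import pickle
s=read_state(); print(s['clock'],np.round(s['eef_pos'],1),np.degrees(s['eef_rot']).round(1),np.round(s['wrist_force'],1),s['finger_gap'])
p=camera('wrist'); pickle.dump(p,open('w10.pkl','wb'))
q=camera('scene');r=camera('side'); pickle.dump((q,r),open('s10.pkl','wb'))
T=np.array(s['eef_pos'][:2])
c=np.array([592.25,-251.3]);a=np.radians(-19.3);u=np.array([np.cos(a),np.sin(a)]);v=np.array([-u[1],u[0]])
print('off',(T-c)@u,(T-c)@v)
im=cv2.resize(p['image'],None,fx=2,fy=2,interpolation=cv2.INTER_CUBIC)[:,:,::-1].copy()
cv2.imwrite('pics/w10.png',im[:600,240:1040])
z=lambda i,x,y:cv2.resize(i['image'][y:y+80,x:x+80],(400,400),interpolation=cv2.INTER_CUBIC)
cv2.imwrite('pics/s10.png',np.hstack([z(q,182,180),z(r,230,215)])[:,:,::-1])
```

```text
26.15 [ 593.5 -252.   133.5] [180.   -0.  -19.5] [ 0.3 -1.3 -3.9] 59.13381574406332
off 1.403381215061491 -0.23205862305083427
```

View pics/w10.png

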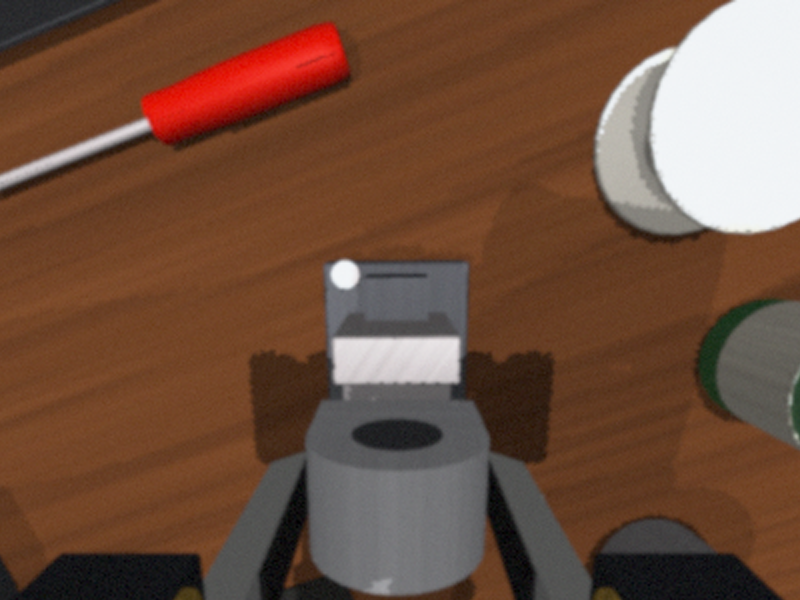

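View pics/s10.png

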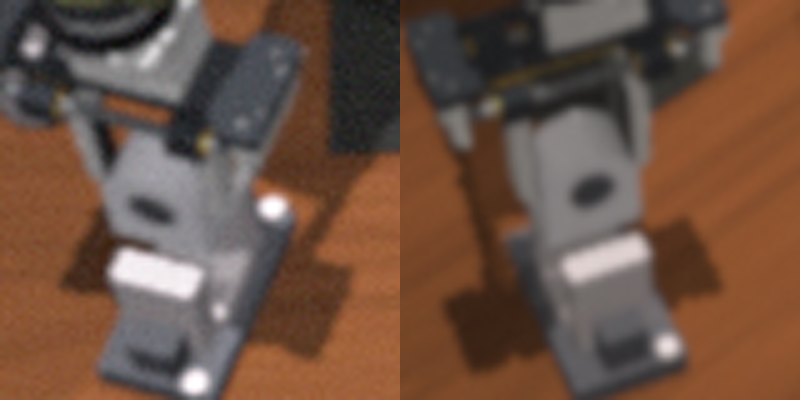

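Run:
```python
from h import *
import pickle
p=pickle.load(open('w10.pkl','rb'))
px=lambda q:np.array([(q[0]+240)/2,q[1]/2])
T=np.array([593.5,-252.0]);a=np.radians(-19.5);u=np.array([np.cos(a),np.sin(a)]);v=np.array([-u[1],u[0]])
f=lambda q,z:((lambda r:(round(r@u,1),round(r@v,1)))(ray(p,px(q),z)[:2]-T))
print('jaw',[f(q,95) for q in [(334,337),(461,336),(460,383),(333,384)]])
print('block front bottom',[f(q,133.5-30.7) for q in [(321,401),(473,401)]])
```

```text
jaw [(np.float64(42.5), np.float64(25.4)), (np.float64(42.9), np.float64(-25.2)), (np.float64(23.5), np.float64(-25.4)), (np.float64(23.1), np.float64(26.4))]
block front bottom [(np.float64(18.2), np.float64(30.5)), (np.float64(18.2), np.float64(-29.9))]
```

Request:
jog_arm --pt "0.07 0 0.5 0 0 0 5.6" --pt "0 0 1 0 0 0 5.6" --pt "0 0 1 0 0 0 5.6" --pt "0 0 1 0 0 0 5.6" --pt "0 0 1 0 0 0 5.6" --pt "0 0 1 0 0 0 5.6" --pt "0 0 0.6 0 0 0 5.6" --pt "0 0 0.2 0 0 0 5.6" --pt "0 0 0 0 0 0 5.6" --pt "0 0 0 0 0 0 5.6"

```text
clock: 27.55
eef_pos: [594.4, -252.3, 70.5]
eef_rot: [3.142, -0.001, -0.341]
wrist_force: [0.1, -0.1, -2.3]
finger_gap: 59.4
```

Request:
jog_arm --pt "0 0 0.2 0 0 0 5.6" --pt "0 0 0.15 0 0 0 5.6" --pt "0 0 0.1 0 0 0 5.6" --pt "0 0 0.05 0 0 0 5.6" --pt "0 0 0 0 0 0 5.6"

```text
clock: 28.18
eef_pos: [594.3, -252.3, 65.8]
eef_rot: [3.142, -0.0, -0.341]
wrist_force: [-4.1, 2.7, 5.5]
finger_gap: 59.4
```

Request:
jog_arm --pt "0 0 0 0 0 0 6.3" --pt "0 0 0 0 0 0 6.8" --pt "0 0 0 0 0 0 7.5" --pt "0 0 0 0 0 0 7.5" --pt "0 0 -0.8 0 0 0 7.5" --pt "0 0 -2 0 0 0 7.5" --pt "0 0 -3 0 0 0 7.5" --pt "0 0 -3 0 0 0 7.5" --pt "0 0 -3 0 0 0 8" --pt "-2 0 -3 0 0 0 8" --pt "-3 0 -1 0 0 0 8" --pt "-2 0 0 0 0 0 8" --pt "0 0 0 0 0 0 8" --pt "0 0 0 0 0 0 8"

```text
clock: 29.92
eef_pos: [528.9, -229.0, 223.8]
eef_rot: [3.142, -0.001, -0.341]
wrist_force: [-0.2, 0.6, -1.2]
finger_gap: 79.9
```

Run:
```python
from h import *
import pickle
s=read_state(); print(s['clock'],np.round(s['eef_pos'],1),np.degrees(s['eef_rot']).round(1),np.round(s['wrist_force'],1),s['finger_gap'])
p=camera('wrist'); pickle.dump(p,open('w11.pkl','wb'))
q=camera('scene');r=camera('side'); pickle.dump((q,r),open('s11.pkl','wb'));save(q,'scene11')
im=cv2.resize(p['image'],None,fx=2,fy=2,interpolation=cv2.INTER_CUBIC)[:,:,::-1].copy()
cv2.imwrite('pics/w11.png',im[:600,240:1040])
z=lambda i,x,y:cv2.resize(i['image'][y:y+80,x:x+80],(400,400),interpolation=cv2.INTER_CUBIC)
cv2.imwrite('pics/s11.png',np.hstack([z(q,182,180),z(r,230,215)])[:,:,::-1])
```

```text
29.925 [ 528.9 -229.   223.8] [ 1.80e+02 -1.00e-01 -1.95e+01] [-0.2  0.6 -1.2] 79.93497218606502
```

View pics/w11.png

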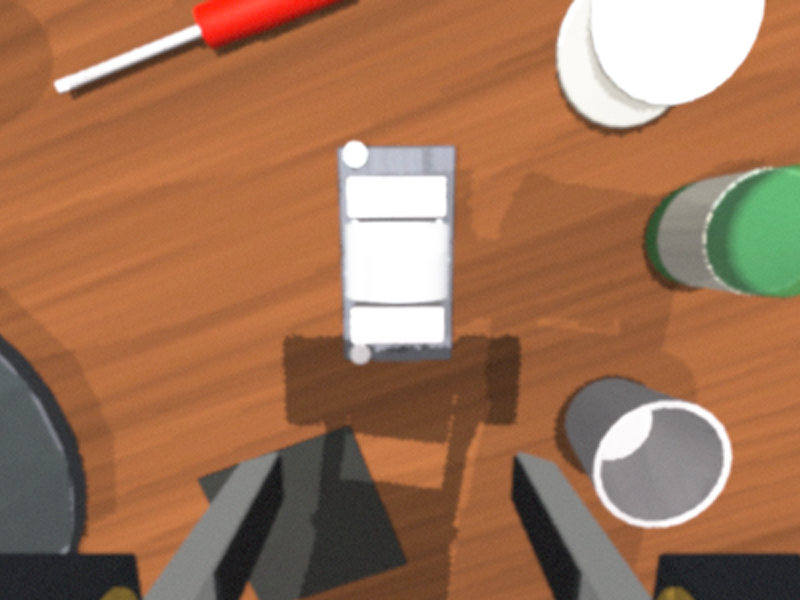

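View pics/s11.png

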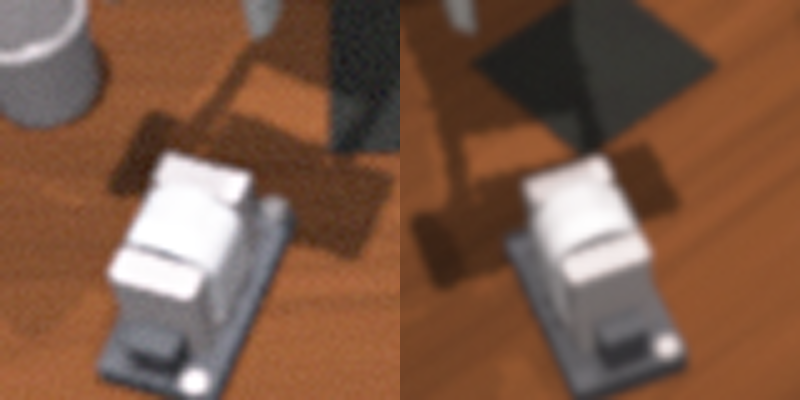

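View pics/scene11.png

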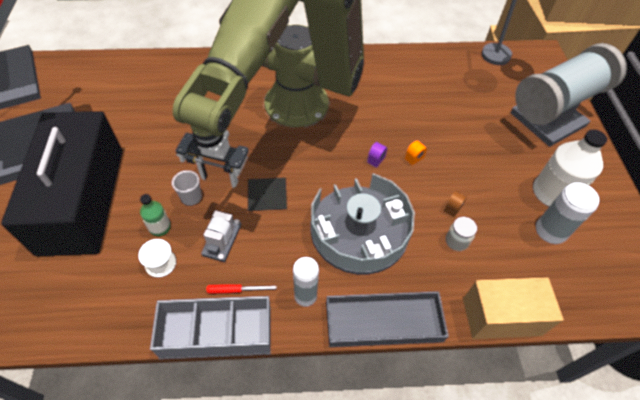

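```bash
python3 -c "
from cell import *
print(sign_off()); print(read_state()['clock'])"
```

```text
the job is handed in; nothing more can be done
None
the job is handed in; nothing more can be done
```

The bearing block is standing in the drilling fixture and the job is handed in, at about 30 s of the 72 s allowed.

- **Carousel:** I led the crank pin round by about 57°. The wrist image then showed the bay about 3.4° past the gate, so I took the pin again and turned it back. A second fit put the bay at 196.4° and the gate at 196.8°, about 0.3° apart.
- **Mat:** I took the block by its 60 mm faces, lifted it over the fence and lowered it onto the mat until the wrist force showed contact. I then let go, and the picture showed it standing upright.
- **Fixture:** I took it again by its ends and lowered it between the jaws. Contact came at a TCP height of 65.8 mm, where I expected 65.7 mm for the bed. I then let go and backed off.

**Last checks:**
- The pictures show the block upright between the jaws. Its ends stick out about equally on both sides.
- The other three castings are still in the carousel, and nothing else visible in the final picture looks moved.
- The gripper is clear, about 70 mm back and well above.

**Disagreements, settled by measuring relative to what the wrist picture showed:**
- The pin's gripped position and the cheek fit differed by about 3° on the bay angle.
- The wrist camera showed the held block about 1.7 mm off the TCP along the tool's x.

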